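# Pack the last offcut into the offcut rack

### The job

The wood offcut lying flat on the bench in front of the rack belongs in the rack: stand it on its end in the rack between the two offcuts already standing there and the sliding stop, with a broad face towards them as they stand. Then push the stop along until all three stand upright and snug against one another and the end wall, the two still in their order, and let go of everything. Do not knock over the standing offcuts, and leave the grey pot, the stone, the tape roll and the cork block where they are.

Things in the scene. Friction and masses are not known exactly. Their poses are not given: they have to be found in the camera images.
- rack: Brown wood rack fixed to the bench, 84 mm (x) by 300 mm (y). Origin: centre of underside, z up; +y runs from end wall to sliding stop (roughly to the robot's left). Floor 12 mm above the bench. End wall at the -y end: 18 mm thick, inner face at y = -0.132, top 112 mm above the bench. Two low rails along y leave a channel 56 mm wide, centred on x = 0; rail tops 29 mm above the bench.
- stop (a joint): Travel of the sliding stop towards the end wall, in m: 0 fully drawn back, up to 0.17. The clear distance between wall face and stop face is 0.190 minus this value. It starts between 0 and 0.06, slides against about 2.5 N of friction and stays where it is left.
- stop_face (a point): Middle of the stop's flat front face (the side towards the end wall), 52 mm above the bench. The face plate is pale wood, 52 mm wide, 16 mm thick, top 95 mm above the bench. The point's axes are those of the rack.
- stop_post (a point): Point on the axis of the stop's round upright grip post (dark wood, 20 mm across), 80 mm above the bench, 2 mm below the post's top. The axis is 56 mm behind the stop's face (+y of the rack); the post stands on the stop's low foot (foot top 28 mm above the bench). Its upper 45 mm can be gripped from above; 30 mm are free between post and face plate.
- loose_offcut: The planed pale wood offcut to be packed, 45 mm (own x) by 90 mm (own y, the long axis) by 28 mm (own z), about 50 to 120 g. It lies flat on the bench, long axis along world y within 0.4 rad. Origin: centre of the 45 x 90 face that is underneath at the start. Either end may be up in the rack.
- loose_offcut_mid (a point): Centre of the loose offcut (axes as the body).
- short_offcut: Dark red-brown offcut, 42 mm (own x) by 70 mm (own y) by 20 mm (own z), standing loose on its end in the rack: own y up, 20 mm thickness along the rack's y. It is the one nearer the stop. Origin: centre of the broad face that looks to the stop.
- short_offcut_mid (a point): Centre of the short offcut.
- tall_offcut: Brown offcut, 34 mm (own x) by 110 mm (own y) by 18 mm (own z), standing loose on its end in the rack next to the end wall: own y up, 18 mm thickness along the rack's y. Origin: centre of the broad face that looks to the stop.
- tall_offcut_mid (a point): Centre of the tall offcut.
- pot_grey: Bystander: small grey clay pot, 68 mm across, 71 mm high, on the left. Origin: centre of its underside.
- stone: Bystander: grey river stone, 56 x 70 x 41 mm, on the right near the robot. Origin: its underside.
- tape: Bystander: roll of tape lying flat, 96 mm across, 25 mm high, on the right. Origin: its underside.
- cork: Bystander: cork sanding block, 60 x 100 x 33 mm, on the left near the robot. Origin: its underside.
Things that resemble listed ones, but are neither listed nor needed, are in the scene too. Leave any blue look-alike of the loose_offcut alone.

How it is judged:
By the outcome, as a careful person would: the job done as asked, in the order asked, and still so for the second after the job is handed in, with the robot touching nothing.
It also fails if it takes over 64 s, if anything falls off the work surface, if the arm or the gripper's body presses on something with over 40 N, if the wrist force passes 120 N, or if a joint passes its speed limit or range.

### The arm

A 6-joint arm with a two-finger parallel gripper is mounted at the origin on the work surface; the furniture and walls round the work are solid. World frame = base frame: x ahead of the robot, y to its left, z up, the work surface at z = 0. Lengths are in m, angles in rad, forces in N, time in s.
With the tool pointing down it reaches from about 0.275 to 0.775 m from the base axis. Payload 14.6 kg.
Tool frame: the origin (TCP) lies on the centre line of the jaws, within the pads' length; the fingertips stand 19 mm ahead of it and the grasp point (between the pads) is the TCP; z points along the fingers, y is the line along which they close (so a half turn about z gives the same grasp; the last joint's range is limited). The gripper opens to 85 mm and grips with 20 to 120 N. Pads are 22 mm wide; open, the fingers measure 114 mm over their backs; the gripper's body (76 mm by 85 mm) begins 54 mm behind the grasp point. The pads swing forward as they close: fully open they stand 13 mm farther back than shut.
Start: joints at [1.099, 0.263, -0.048, 1.259, 0, 1.415], TCP at [0.164, 0.499, 0.25] pointing down, gripper open.
Joint ranges: [-2.65, 2.65], [-0.89, 1.7], [-1.18, 1.37], [-2.13, 2.11], [-1.35, 1.29], [-3.14, 3.14]. Speed limits (rad/s): [1.89, 1.89, 2.57, 2.79, 3.14, 3.14].

### API

Orientations are given as a unit quaternion [w, x, y, z].
In Python, from station import sensors, eyes, job, finder gives the robot as it stands. The module is installed in compiled form; this text tells all that it offers.
- The arm moves only by the tool play_rows, never from a script. Its argument "series" is one flat list of numbers, 5 for each row, row after row: the opening, from -1 (shut) to 1 (fully open), then the shift along the tool's x, y, z in shares of 600 mm (1.0 is 600 mm), then the turn about the tool's z in normalised numbers (1 is 2 pi rad). In form: [jaw, x, y, z, twist, jaw, x, y, z, twist, ...]. A call has 1 to 5 rows; each row is the pose to reach, as a shift and turn from the pose commanded when the call began, along the tool's axes at that moment; what a row does not reach only later rows make up. A row lasts 1/10 s, in which the tool goes at most 50 mm and 8.59 degrees, less where a joint would pass 70% of its speed; a pose out of reach is approached as far as the arm can. A call with a gripper value outside its range is refused whole. The fingers move at their own pace and stop on an object; "newtons" is the grip in N (left out, the last holds). Time passes only in rows, so rows that repeat a pose let the fingers close. It gives the time, the measured TCP pose, the force, the opening and the grip force at its end, in the units of the state.
- sensors.observe(): the state, without advancing time (a new reading comes with each control period).
- eyes.snapshot(name): name is "side" or "top" or "wrist"; returns the picture (400x640x3 uint8, blue, green, red); there is no depth.
- eyes.camera_info(name): a dict with "camera_matrix" (3x3 intrinsics, pixels), "rvec" (rotation vector, rad) and "tvec" (3), from world to camera coordinates, as OpenCV has them. Camera axes: x right, y down, z forward; pixel columns grow to the right and rows downward; lengths in m; the calibration is good to about 2 mm. A picture is of the moment at which its call begins: read the wrist's pose just before it. camera_info takes no time and is no camera call; for the wrist camera it gives the pose at the moment of the call.
- job.finish_job(): hands the job in; it is judged then, once.
Trained networks look in the newest picture that a camera, given by its name, has taken for a name from the list of things; names that differ only in an ending like _2 or _b are one class to them, and where a whole thing is asked for, a point or a joint stands for the part that bears it (a point fixed in the world has none). Each returns a list of dicts, best first, with "p" (0 to 1); they miss things now and then, are a little off and sometimes report something else, mostly with a low value. They report only what shows in the picture. A call takes as long as a camera call. They do not tell look-alikes from the thing itself.
- finder.search_frame(name, camera): "point" ([column, row] in pixels, amid what is visible of it).
- finder.tip_of(name, camera): "point" ([column, row] in pixels: a listed point, or the origin of a listed thing).
The state is a dict: "time": time; "joint_positions": joint angles; "qvel": joint speeds; "joint_torque": joint torques, N m; "eef_pos": TCP position; "tcp_rot": TCP orientation; "force": force on the tool from outside, world axes, zero at the start; "ft_torque": the same for the moment, N m; "opening": finger opening in m; "grip_force": force on a finger pad.
Only numpy, scipy, OpenCV 4.12 (cv2) and the standard library are available. Lean on these libraries where they do the work, as an engineer would, in place of code of your own. Each camera call takes 0.05 s, during which the arm holds its last target. There are 200 camera calls.

## Working session

There is one attempt and no reset: what is moved stays moved. The work goes in short steps, Python scripts to look and compute and a tool call to move; the robot and the scene stay as the last step left them, time stands still between calls to the robot, and variables do not carry over. Pictures are saved under pics/ and viewed, at most 10 in all, crops included, and the job is handed in when it is done.

Besides the shell and the picture viewer there is one more tool, called after "Emit:" as name(argument=value, ...) on one line, values as JSON. play_rows: Moves the arm, as the interface text tells. Its arguments: {"type":"object","properties":{"series":{"type":"array","items":{"type":"number"}},"newtons":{"type":"number"}},"required":["series"]}

```bash
mkdir -p pics
cat > h.py <<'E'
import numpy as np, cv2
from station import sensors, eyes, job, finder
def cam(n):
    i=eyes.camera_info(n); R=cv2.Rodrigues(np.array(i["rvec"],float))[0]; return np.array(i["camera_matrix"],float),R,np.array(i["tvec"],float).ravel()
def onz(n,p,z):
    K,R,t=cam(n); d=R.T@np.linalg.solve(K,[p[0],p[1],1.]); c=-R.T@t; return c+d*(z-c[2])/d[2]
def proj(n,X):
    K,R,t=cam(n); q=(R@np.atleast_2d(X).T).T+t; q=q@K.T; return q[:,:2]/q[:,2:]
def tri(ps):
    A=[];b=[]
    for n,p in ps:
        K,R,t=cam(n); d=R.T@np.linalg.solve(K,[p[0],p[1],1.]); d/=np.linalg.norm(d); c=-R.T@t
        P=np.eye(3)-np.outer(d,d); A.append(P); b.append(P@c)
    return np.linalg.solve(sum(A),sum(b))
E
python3 - <<'E'
from h import *
s=sensors.observe(); print({k:np.round(v,3) for k,v in s.items()})
for n in ["top","side"]:
    cv2.imwrite(f"pics/{n}0.png",eyes.snapshot(n))
    K,R,t=cam(n); print(n,np.round(-R.T@t,3))
names=["stop_face","stop_post","loose_offcut_mid","short_offcut_mid","tall_offcut_mid","rack","pot_grey","stone","tape","cork"]
for k in names:
    ps=[]
    for n in ["top","side"]:
        r=finder.tip_of(k,n); print(k,n,[(np.round(a["point"],1).tolist(),round(a["p"],2)) for a in r[:3]])
        if r: ps.append((n,r[0]["point"]))
    if len(ps)==2: print("   tri",np.round(tri(ps),4))
E
```

```text
{'time': np.float64(0.0), 'joint_positions': array([ 1.099,  0.264, -0.049,  1.259,  0.   ,  1.415]), 'qvel': array([-0.001, -0.   ,  0.   , -0.   , -0.   ,  0.   ]), 'joint_torque': array([ 1.0000e-03, -6.3760e+01,  3.8457e+01,  1.4000e-02, -0.0000e+00,
        0.0000e+00]), 'eef_pos': array([0.163, 0.499, 0.25 ]), 'tcp_rot': array([-0.   ,  0.158,  0.987, -0.001]), 'force': array([ 0.196, -0.085,  0.151]), 'ft_torque': array([ 0.045, -0.047, -0.014]), 'grip_force': np.float64(0.0), 'opening': np.float64(0.085)}
top [0.336 0.005 1.002]
side [0.354 0.703 0.565]
stop_face top [([311.9, 154.1], 0.81), ([348.8, 222.5], 0.37)]
stop_face side [([265.5, 209.3], 0.83)]
   tri [ 0.6055 -0.0009  0.0495]
stop_post top [([292.8, 151.5], 0.85), ([310.5, 160.0], 0.47), ([346.2, 220.3], 0.41)]
stop_post side [([257.4, 213.1], 0.96)]
   tri [0.605  0.0501 0.0743]
loose_offcut_mid top [([345.7, 219.5], 0.89), ([288.5, 242.2], 0.8)]
loose_offcut_mid side [([370.8, 247.6], 0.79), ([315.3, 313.6], 0.73), ([348.0, 205.1], 0.71)]
   tri [ 0.4033 -0.109  -0.1089]
short_offcut_mid top [([357.7, 157.0], 0.65)]
short_offcut_mid side [([287.2, 184.8], 0.7)]
   tri [ 0.5952 -0.1271  0.0431]
tall_offcut_mid top [([367.8, 161.0], 0.52)]
tall_offcut_mid side [([287.4, 173.1], 0.53)]
   tri [ 0.5901 -0.1508  0.062 ]
rack top [([321.2, 162.5], 0.73)]
rack side [([278.5, 219.9], 0.91)]
   tri [ 0.59   -0.0289  0.0027]
pot_grey top [([222.2, 208.9], 0.65)]
pot_grey side [([316.0, 313.3], 0.64)]
   tri [0.4474 0.2387 0.0103]
stone top [([394.3, 242.7], 0.64)]
stone side [([369.1, 183.1], 0.61)]
   tri [ 0.3799 -0.2339  0.0071]
tape top [([415.5, 203.7], 0.82)]
tape side [([342.8, 174.2], 0.93)]
   tri [ 0.4762 -0.2991 -0.0092]
cork top [([207.4, 249.9], 0.67)]
cork side [([373.6, 345.3], 0.81), ([288.6, 174.3], 0.58)]
   tri [ 0.3387  0.2747 -0.0048]
```

Run:
```python
import cv2
a=cv2.imread("pics/top0.png")[120:290,190:450]; b=cv2.imread("pics/side0.png")[130:360,200:460]
a=cv2.resize(a,None,fx=3,fy=3,interpolation=cv2.INTER_CUBIC);b=cv2.resize(b,None,fx=2.5,fy=2.5,interpolation=cv2.INTER_CUBIC)
cv2.imwrite("pics/a.png",a);cv2.imwrite("pics/b.png",b)
```

```text
(no output)
```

View pics/a.png

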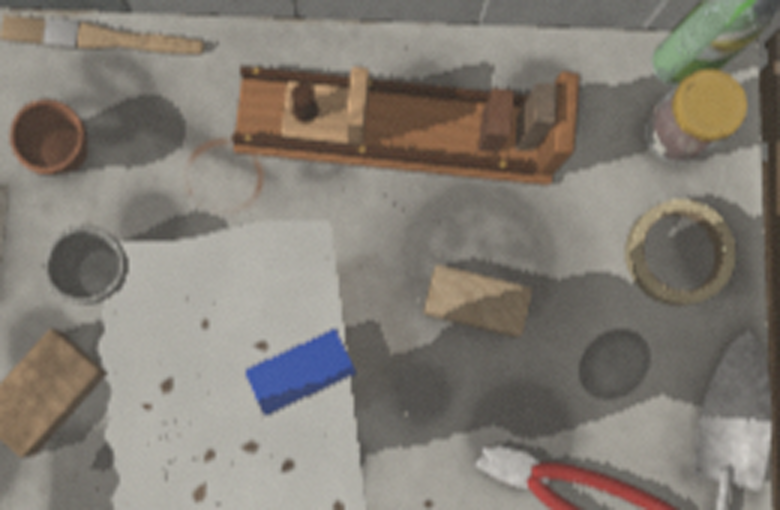

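View pics/b.png

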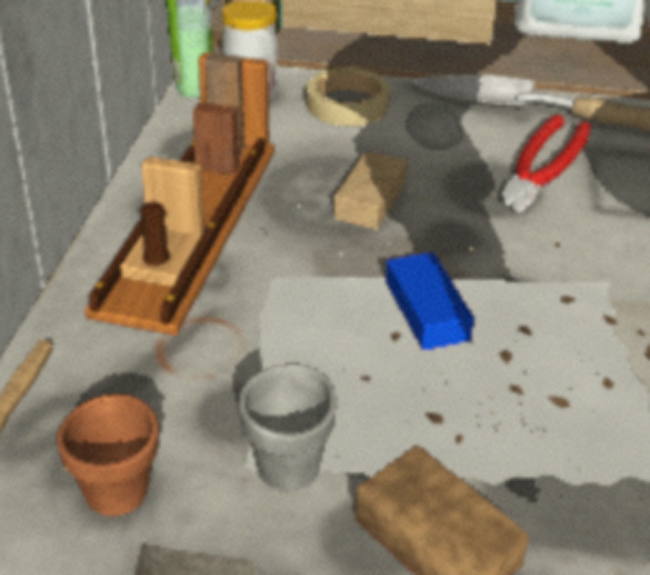

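```bash
cat >> h.py <<'E'
def quatR(q):
    from scipy.spatial.transform import Rotation as Ro
    return Ro.from_quat([q[1],q[2],q[3],q[0]]).as_matrix()
def to(target,yaw=None):
    s=sensors.observe(); R=quatR(s["tcp_rot"]); d=R.T@(np.array(target)-s["eef_pos"])*1e3
    y0=np.arctan2(R[1,0],R[0,0]); tw=0 if yaw is None else -((yaw-y0+np.pi)%(2*np.pi)-np.pi)
    print("t",s["time"],"pos",np.round(s["eef_pos"],4),"yaw",round(y0,4),"shift",np.round(d,1),"twist",round(tw,3))
E
python3 - <<'E'
from h import *
P=lambda u,v,z: print((u,v),np.round(onz("top",(u/3+190,v/3+120),z),4))
print("loose top");[P(*p,.028) for p in [(437,265),(530,290),(522,335),(425,312)]]
print("rack near-rail ends/wall");P(235,150,.012);P(240,70,.029);P(555,180,.112);P(577,75,.112);P(300,0,0)
K,R,t=cam("wrist");s=sensors.observe();print("wristcam rel",quatR(s["tcp_rot"]).T@(-R.T@t-s["eef_pos"]),"axis in tool",quatR(s["tcp_rot"]).T@R.T[:,2]); print(K)
to((.445,-.085,.25),1.307)
E
```

```text
loose top
(437, 265) [ 0.459  -0.0702  0.028 ]
(530, 290) [ 0.4389 -0.1545  0.028 ]
(522, 335) [ 0.3983 -0.1475  0.028 ]
(425, 312) [ 0.4163 -0.0602  0.028 ]
rack near-rail ends/wall
(235, 150) [0.5628 0.1184 0.012 ]
(240, 70) [0.6347 0.1155 0.029 ]
(555, 180) [ 0.523  -0.1613  0.112 ]
(577, 75) [ 0.6149 -0.1801  0.112 ]
(300, 0) [0.7156 0.0646 0.    ]
wristcam rel [ 0.06953368 -0.00026558 -0.12350593] axis in tool [-2.74912902e-01 -6.99889117e-05  9.61469132e-01]
[[288.11730352   0.         320.67719861]
 [  0.         288.11730352 204.25112951]
 [  0.           0.           1.        ]]
t 1.1 pos [0.1636 0.4989 0.2503] yaw 2.8248 shift [-4.493e+02 -4.671e+02  3.000e-01] twist 1.518
```

Units first: shifts go in shares of 600 mm and turns go in shares of 2 pi rad. So -165 mm / 600 = -0.275, -147 mm / 600 = -0.245.

Emit:
play_rows(series=[0.4,-0.0483,-0.055,0,0,0.4,-0.0967,-0.11,0,0,0.4,-0.1467,-0.165,0,0,0.4,-0.195,-0.22,0,0,0.4,-0.245,-0.275,0,0], newtons=20)

```text
time: 1.6
eef_pos: [0.252, 0.2948, 0.2503]
tcp_rot: [0.0, 0.157, 0.988, 0.0]
force: [1.1, -0.1, 0.5]
opening: 0.0596
grip_force: 0.0
```

Scaled: -165 mm / 600 = -0.275, -147 mm / 600 = -0.245.

Emit:
play_rows(series=[0.4,-0.0483,-0.055,0,0,0.4,-0.0967,-0.11,0,0,0.4,-0.1467,-0.165,0,0,0.4,-0.195,-0.22,0,0,0.4,-0.245,-0.275,0,0])

```text
time: 2.1
eef_pos: [0.3404, 0.092, 0.2505]
tcp_rot: [0.0, 0.158, 0.987, 0.0]
force: [1.5, 1.0, 0.2]
opening: 0.0594
grip_force: 0.0
```

Scaled: -165 mm / 600 = -0.275, -147 mm / 600 = -0.245.

Emit:
play_rows(series=[0.4,-0.0483,-0.055,0,0,0.4,-0.0967,-0.11,0,0,0.4,-0.1467,-0.165,0,0,0.4,-0.195,-0.22,0,0,0.4,-0.245,-0.275,0,0])

```text
time: 2.6
eef_pos: [0.4287, -0.1109, 0.2504]
tcp_rot: [0.0, 0.158, 0.987, -0.0]
force: [0.7, 0.0, 0.3]
opening: 0.0598
grip_force: 0.0
```

Scaled: 0.74 rad / 6.2832 = 0.1178.

Emit:
play_rows(series=[0.4,0,0,0,0.0239,0.4,0,0,0,0.0477,0.4,0,0,0,0.0716,0.4,0,0,0,0.0955,0.4,0,0,0,0.1178])

```text
time: 3.1
eef_pos: [0.4284, -0.1089, 0.2503]
tcp_rot: [0.0, 0.507, 0.862, 0.0]
force: [-0.0, -0.4, 0.5]
opening: 0.0598
grip_force: 0.0
```

Scaled: 0.73 rad / 6.2832 = 0.1162.

Emit:
play_rows(series=[0.4,0,0,0,0.0239,0.4,0,0,0,0.0477,0.4,0,0,0,0.0716,0.4,0,0,0,0.0955,0.4,0,0,0,0.1162])

```text
time: 3.6
eef_pos: [0.4284, -0.1089, 0.2503]
tcp_rot: [0.0, 0.781, 0.624, 0.0]
force: [-0.1, -0.5, -0.3]
opening: 0.0598
grip_force: 0.0
```

Run:
```python
from h import *
im=eyes.snapshot("wrist"); cv2.imwrite("pics/w1.png",im)
for k in ["loose_offcut_mid","loose_offcut"]:
    r=finder.tip_of(k,"wrist"); print(k,[(np.round(a["point"],1).tolist(),round(a["p"],2),np.round(onz("wrist",a["point"],.014),4).tolist()) for a in r[:3]])
```

```text
loose_offcut_mid [([316.6, 179.5], 0.76, [0.4234, -0.1085, 0.014]), ([233.6, 56.8], 0.6, [0.3627, 0.0495, 0.014])]
loose_offcut [([318.8, 175.9], 0.59, [0.4271, -0.1047, 0.014]), ([234.6, 58.6], 0.55, [0.3625, 0.0471, 0.014])]
```

View pics/w1.png

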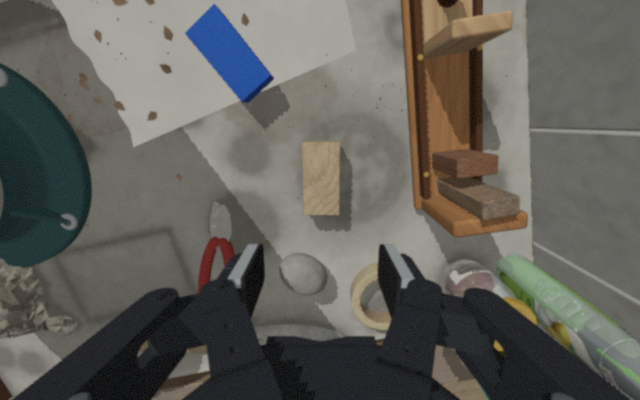

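Run:
```python
from h import *
W=lambda u,v,z: np.round(onz("wrist",(u,v),z),4)
c=[W(303,142,.028),W(339,142,.028),W(339,215,.028),W(304,214,.028)];print(c,np.mean(c,0))
print("rail outer top",W(410,60,.029),W(417,160,.029),W(402,0,.029))
print("wall top outer corners",W(459,236,.112),W(527,218,.112))
print("short top",[W(*p,.082) for p in [(433,154),(497,153),(498,162),(434,164)]])
print("stop plate top",[W(*p,.095) for p in [(425,47),(511,13)]])
```

```text
[array([ 0.4182, -0.0589,  0.028 ]), array([ 0.4596, -0.0678,  0.028 ]), array([ 0.442 , -0.1563,  0.028 ]), array([ 0.3992, -0.1457,  0.028 ])] [ 0.42975  -0.107175  0.028   ]
rail outer top [0.5521 0.0017 0.029 ] [ 0.5464 -0.1081  0.029 ] [0.5513 0.0597 0.029 ]
wall top outer corners [ 0.5526 -0.1743  0.112 ] [ 0.6178 -0.1695  0.112 ]
short top [array([ 0.5469, -0.0952,  0.082 ]), array([ 0.6098, -0.1078,  0.082 ]), array([ 0.6103, -0.1171,  0.082 ]), array([ 0.5468, -0.1054,  0.082 ])]
stop plate top [array([0.5454, 0.001 , 0.095 ]), array([0.6195, 0.0115, 0.095 ])]
```

Run:
```python
from h import *
to((.4227,-.1422,.025),1.365)
```

```text
t 3.75 pos [ 0.4284 -0.1089  0.2503] yaw 1.3576 shift [-33.8   1.5 225.3] twist -0.007
```

Scaled: 200 mm / 600 = 0.3333, 1.5 mm / 600 = 0.0025, -0.007 rad / 6.2832 = -0.0011.

Emit:
play_rows(series=[0.6,-0.0567,0.0025,0.075,-0.0011,0.6,-0.0567,0.0025,0.15,-0.0011,0.6,-0.0567,0.0025,0.225,-0.0011,0.6,-0.0567,0.0025,0.3,-0.0011,0.6,-0.0567,0.0025,0.3333,-0.0011])

```text
time: 4.25
eef_pos: [0.4209, -0.1416, 0.0473]
tcp_rot: [-0.002, 0.776, 0.631, -0.001]
force: [0.6, -0.4, 0.8]
opening: 0.0683
grip_force: 0.0
```

Scaled: 25 mm / 600 = 0.0417, 15 mm / 600 = 0.025.

Emit:
play_rows(series=[0.6,0,0,0.025,0,0.6,0,0,0.0417,0,0.6,0,0,0.0417,0,0,0,0,0.0417,0,-0.3,0,0,0.0417,0])

```text
time: 4.75
eef_pos: [0.4231, -0.1427, 0.0262]
tcp_rot: [0.001, 0.777, 0.63, 0.0]
force: [-0.9, 1.3, 4.3]
opening: 0.0447
grip_force: 19.7
```

Emit:
play_rows(series=[-0.5,0,0,0,0,-0.5,0,0,0,0,-0.5,0,0,0,0], newtons=20)

```text
time: 5.05
eef_pos: [0.4231, -0.1426, 0.0261]
tcp_rot: [0.001, 0.777, 0.63, 0.0]
force: [-2.0, 0.2, 8.6]
opening: 0.0449
grip_force: 21.1
```

Scaled: -150 mm / 600 = -0.25, -120 mm / 600 = -0.2.

Emit:
play_rows(series=[-0.5,0,0,-0.0333,0,-0.5,0,0,-0.0833,0,-0.5,0,0,-0.1417,0,-0.5,0,0,-0.2,0,-0.5,0,0,-0.25,0])

```text
time: 5.55
eef_pos: [0.4226, -0.1424, 0.1777]
tcp_rot: [0.001, 0.777, 0.63, 0.0]
force: [-0.6, -0.2, -1.3]
opening: 0.0449
grip_force: 21.3
```

Run:
```python
from h import *
a=eyes.snapshot("side"); b=eyes.snapshot("wrist")
a=cv2.resize(a[80:280,220:480],(650,500))
cv2.imwrite("pics/l1.png",a);cv2.imwrite("pics/l1w.png",b)
s=sensors.observe();print(s["force"],s["opening"],s["grip_force"],s["eef_pos"],s["ft_torque"])
print(proj("side",s["eef_pos"]))
```

```text
[-0.20897889 -0.8311384  -1.85361548] 0.044204608874563 21.30119651556015 [ 0.42411721 -0.14324876  0.17906916] [-0.067271   -0.02278106 -0.04020532]
[[355.79597915 138.11158564]]
```

View pics/l1.png

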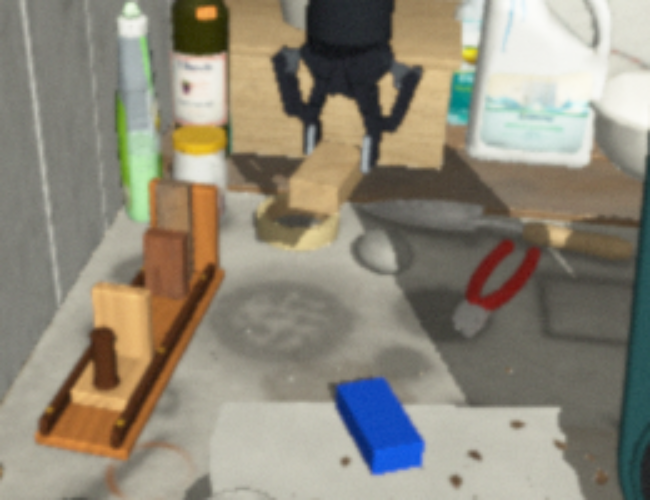

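Scaled: 80 mm / 600 = 0.1333, 75 mm / 600 = 0.125.

Emit:
play_rows(series=[-0.2,0,0,0.05,0,0,0,0,0.1,0,0.02,0,0,0.125,0,0.03,0,0,0.1333,0,0.03,0,0,0.1333,0])

```text
time: 6.15
eef_pos: [0.4223, -0.1423, 0.0949]
tcp_rot: [-0.0, 0.777, 0.63, -0.0]
force: [0.2, 0.4, -0.2]
opening: 0.0448
grip_force: 21.3
```

Emit:
play_rows(series=[0.04,0,0,0,0,0.04,0,0,0,0])

```text
time: 6.35
eef_pos: [0.423, -0.1426, 0.096]
tcp_rot: [0.001, 0.777, 0.63, 0.0]
force: [0.9, 0.1, -1.1]
opening: 0.0447
grip_force: 21.3
```

Emit:
play_rows(series=[0.05,0,0,0,0,0.05,0,0,0,0])

```text
time: 6.55
eef_pos: [0.4228, -0.1425, 0.0957]
tcp_rot: [0.0, 0.777, 0.63, 0.0]
force: [0.1, -0.6, -0.3]
opening: 0.0449
grip_force: 10.4
```

Emit:
play_rows(series=[0.053,0,0,0,0,0.053,0,0,0,0])

```text
time: 6.75
eef_pos: [0.4226, -0.1424, 0.0954]
tcp_rot: [0.0, 0.777, 0.63, 0.0]
force: [0.5, -0.8, -0.9]
opening: 0.0451
grip_force: 6.6
```

Run:
```python
from h import *
a=eyes.snapshot("side"); cv2.imwrite("pics/l2.png",cv2.resize(a[100:220,300:440],(560,480)))
s=sensors.observe();print(s["force"],s["opening"],s["grip_force"],s["ft_torque"])
```

```text
[-0.32406568  0.29133884 -0.98765414] 0.04494260641104514 6.5887923538684845 [-0.04751012  0.01413633  0.01306869]
```

View pics/l2.png

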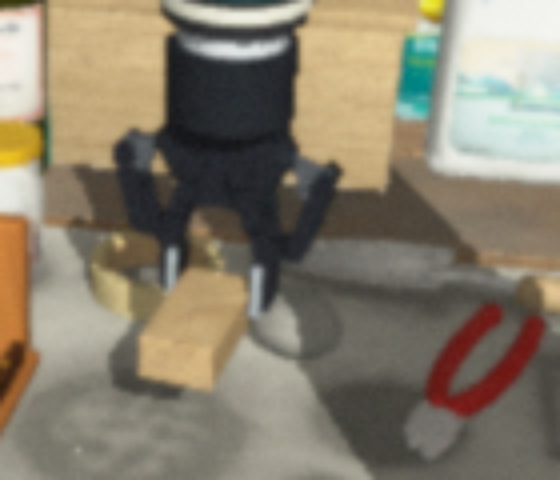

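Emit:
play_rows(series=[0.055,0,0,0,0,0.055,0,0,0,0])

```text
time: 7.0
eef_pos: [0.4226, -0.1424, 0.0953]
tcp_rot: [-0.0, 0.777, 0.63, 0.0]
force: [-0.3, 0.3, -1.1]
opening: 0.0451
grip_force: 1.8
```

```bash
cat > m.py <<'E'
from h import *
def mid(k="loose_offcut_mid"):
    e=sensors.observe()["eef_pos"]
    for n in ["side","top","wrist"]:
        eyes.snapshot(n); q=proj(n,e)[0]; r=finder.tip_of(k,n)
        r=sorted(r,key=lambda a:np.hypot(*(np.array(a["point"])-q)))[:1]
        if r: yield n,r[0]["point"],r[0]["p"],q
if __name__=="__main__":
    L=list(mid()); [print(n,np.round(p,1),round(c,2),np.round(q,1)) for n,p,c,q in L]
    for S in ("side wrist","side top"):
        T=[(n,p) for n,p,*_ in L if n in S]
        if len(T)>1: print(S,np.round(tri(T)-sensors.observe()["eef_pos"],4))
E
python3 m.py
```

```text
side [350.4 189. ] 0.79 [354.5 169.8]
top [360.5 219.3] 0.6 [366.2 220.3]
wrist [319.2 231. ] 0.66 [320.5 272.6]
side wrist [ 0.0033  0.0014 -0.0541]
side top [ 0.007   0.0069 -0.0518]
```

Emit:
play_rows(series=[0.03,0,0,0,0,-0.1,0,0,0,0,-0.3,0,0,0,0], newtons=25)

```text
time: 7.6
eef_pos: [0.4226, -0.1424, 0.0954]
tcp_rot: [0.0, 0.777, 0.629, -0.0]
force: [-0.1, -0.3, 3.3]
opening: 0.0443
grip_force: 26.2
```

Scaled: -105 mm / 600 = -0.175, -90 mm / 600 = -0.15.

Emit:
play_rows(series=[-0.3,0,0,-0.05,0,-0.3,0,0,-0.1083,0,-0.3,0,0,-0.15,0,-0.3,0,0,-0.175,0,-0.3,0,0,-0.175,0])

```text
time: 8.1
eef_pos: [0.4234, -0.1428, 0.2018]
tcp_rot: [0.001, 0.777, 0.63, 0.001]
force: [0.0, -0.1, -0.9]
opening: 0.0439
grip_force: 26.3
```

```bash
python3 m.py
python3 - <<'E'
from h import *
a=eyes.snapshot("side"); b=eyes.snapshot("wrist")
a=cv2.resize(a[60:200,290:430],(500,500),interpolation=cv2.INTER_CUBIC);b=cv2.resize(b[130:350,220:420],(300,330))
c=np.zeros((500,800,3),np.uint8);c[:,:500]=a;c[:330,500:]=b
cv2.imwrite("pics/l3.png",c);print(sensors.observe()["grip_force"])
E
```

```text
side [352.3 150.2] 0.66 [356.6 129.1]
top [287.7 242.3] 0.58 [374.2 215.6]
wrist [319.4 230.1] 0.77 [323.3 276.1]
side wrist [ 0.004   0.004  -0.0487]
side top [-0.0365  0.189   0.0419]
26.33887767791748
```

View pics/l3.png

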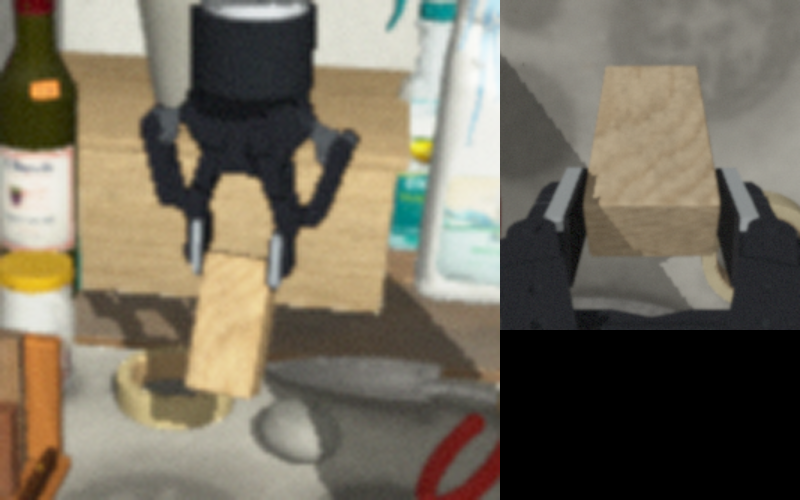

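Run:
```python
from h import *
# block frame: X=width(tool y), Y=length up (A end +), Z = toward +tool x face
w,l,t=.0225,.045,.014
O=np.array([[-w,-l,t],[w,-l,t],[-w,l,t],[w,l,t],[-w,l,-t],[w,l,-t]])
I=np.array([[290.7,174],[351.3,174],[278,266.7],[366,268],[279,298],[363,301]])
K,R,tv=cam("wrist"); Rt=quatR(sensors.observe()["tcp_rot"]); e=sensors.observe()["eef_pos"]
ok,r,T=cv2.solvePnP(O,I,K,None); 
res=cv2.projectPoints(O,r,T,K,None)[0][:,0]-I; print(np.round(res,1))
Rb=cv2.Rodrigues(r)[0]; 
print("axes in tool\n",np.round(Rt.T@R.T@Rb,3)); print("centre in tool mm",Rt.T@(R.T@(T.ravel()-tv)-e)*1e3)
```

```text
[[ 0.6 -0.8]
 [-0.1  0.3]
 [-0.8 -0.4]
 [ 0.9 -0.5]
 [ 1.6  1.7]
 [-2.1 -0.3]]
axes in tool
 [[ 0.021  0.361 -0.932]
 [-1.    -0.002 -0.023]
 [-0.011  0.933  0.361]]
centre in tool mm [ 135.94830216   -0.39117995 -300.84563616]
```

```bash
cat > pnp.py <<'E'
from h import *
def pose(I):
    w,l,t=-.0225,.045,.014
    O=np.array([[-w,-l,t],[w,-l,t],[-w,l,t],[w,l,t],[-w,l,-t],[w,l,-t]])
    K,R,tv=cam("wrist"); s=sensors.observe(); Rt=quatR(s["tcp_rot"])
    ok,r,T=cv2.solvePnP(O,I,K,None); print(np.round(cv2.projectPoints(O,r,T,K,None)[0][:,0]-I,1).tolist())
    M=Rt.T@R.T@cv2.Rodrigues(r)[0]
    print("axes in tool\n",np.round(M,3)); print("centre in tool mm",Rt.T@(R.T@(T.ravel()-tv)-s["eef_pos"])*1e3)
E
python3 - <<'E'
from pnp import *
pose(np.array([[290.7,174],[351.3,174],[278,266.7],[366,268],[279,298],[363,301]]))
E
```

```text
[[0.6, -0.8], [-0.1, 0.3], [-0.8, -0.4], [0.9, -0.5], [1.6, 1.7], [-2.1, -0.3]]
axes in tool
 [[ 0.021 -0.361  0.932]
 [-1.     0.002  0.023]
 [-0.011 -0.933 -0.361]]
centre in tool mm [ 2.64869151  0.40115705 53.79266369]
```

Scaled: 102 mm / 600 = 0.17, 95 mm / 600 = 0.1583.

Emit:
play_rows(series=[-0.3,0,0,0.0667,0,-0.3,0,0,0.125,0,-0.1,0,0,0.1583,0,0.03,0,0,0.17,0,0.05,0,0,0.17,0])

```text
time: 9.0
eef_pos: [0.4223, -0.1423, 0.0978]
tcp_rot: [-0.001, 0.777, 0.629, -0.0]
force: [-0.4, -0.9, -1.7]
opening: 0.0447
grip_force: 5.5
```

Scaled: 15 mm / 600 = 0.025, 12 mm / 600 = 0.02.

Emit:
play_rows(series=[0.055,0,0,0.005,0,0.055,0,0,0.01,0,0.056,0,0,0.015,0,0.056,0,0,0.02,0,0.056,0,0,0.025,0])

```text
time: 9.5
eef_pos: [0.4227, -0.1425, 0.0832]
tcp_rot: [0.0, 0.777, 0.63, 0.0]
force: [-0.3, -0.1, 0.2]
opening: 0.045
grip_force: 0.0
```

```bash
python3 m.py
python3 - <<'E'
from h import *
b=eyes.snapshot("wrist")
b=cv2.resize(b[130:350,220:420],(600,660)[:2],interpolation=cv2.INTER_CUBIC)[:600]
cv2.imwrite("pics/l4.png",b)
E
```

```text
side [354.8 183.3] 0.85 [354.2 174.1]
top [290.6 242. ] 0.68 [365.5 220.7]
wrist [327.8 273. ] 0.76 [320.7 272.6]
side wrist [-0.0006 -0.0235 -0.0405]
side top [-0.0395  0.1856  0.0855]
```

View pics/l4.png

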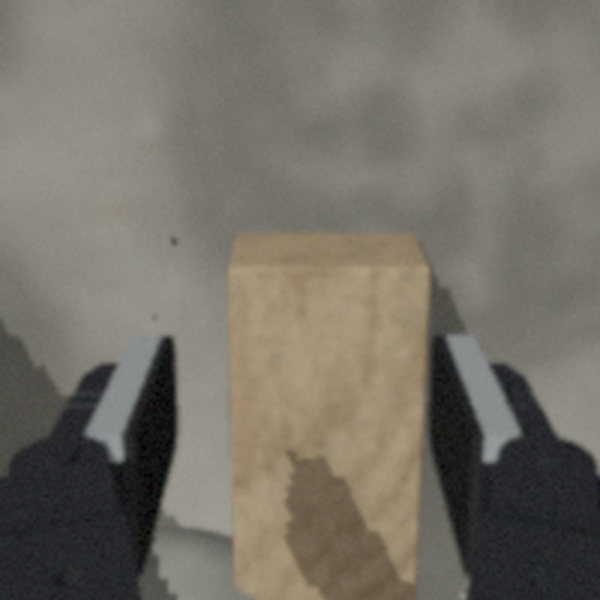

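Scaled: -155 mm / 600 = -0.2583, -140 mm / 600 = -0.2333.

Emit:
play_rows(series=[0.5,0,0,-0.05,0,0.5,0,0,-0.1167,0,0.5,0,0,-0.1833,0,0.5,0,0,-0.2333,0,0.5,0,0,-0.2583,0])

```text
time: 10.35
eef_pos: [0.4232, -0.1427, 0.241]
tcp_rot: [0.002, 0.777, 0.63, 0.001]
force: [0.4, 0.3, -0.5]
opening: 0.0642
grip_force: 0.0
```

Run:
```python
from h import *
b=eyes.snapshot("wrist"); a=eyes.snapshot("top"); cv2.imwrite("pics/w5.png",b)
b=b[130:330,220:420]; b=cv2.resize(b,(500,500),interpolation=cv2.INTER_CUBIC)
a=cv2.resize(a[180:280,330:430],(300,300),interpolation=cv2.INTER_CUBIC)
c=np.zeros((500,800,3),np.uint8);c[:,:500]=b;c[:300,500:]=a;cv2.imwrite("pics/l5.png",c)
for n in ["top","wrist"]:
  for k in ["stone","tape"]:
    r=finder.tip_of(k,n); print(k,n,[(np.round(a["point"],1).tolist(),round(a["p"],2)) for a in r[:2]])
print(sensors.observe()["eef_pos"])
```

```text
stone top []
tape top [([356.9, 159.3], 0.6)]
stone wrist [([300.8, 246.6], 0.97)]
tape wrist [([379.2, 272.6], 0.76), ([319.3, 207.4], 0.17)]
[ 0.42217742 -0.1421832   0.23731327]
```

View pics/l5.png

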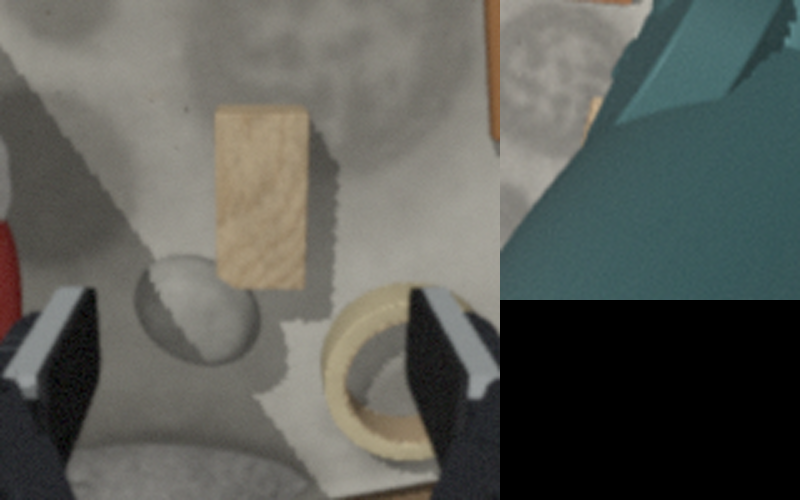

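```bash
python3 - <<'E'
from h import *
W=lambda u,v,z: np.round(onz("wrist",(u,v),z),4)
print("stone",W(300.8,246.6,0),"tape",W(379.2,272.6,0),"stone ctr est",W(298.8,254,.02))
for z in(.028,.05):
  c=[W(306.4,175.2,z),W(343.2,175.2,z),W(341.6,246,z),W(307.2,242.8,z)]
  print(z,c,np.linalg.norm(c[0]-c[1]),np.linalg.norm(c[2]-c[3]),np.linalg.norm(c[0]-c[3]),np.linalg.norm(c[1]-c[2]))
E
python3 - <<'E'
import sys;sys.path.insert(0,'.')
from h import *
im=cv2.imread('pics/w1.png')
# stone in first wrist image (pose .4284,-.1089,.2503 yaw1.3576): use offset of present camera
K,R,t=cam("wrist"); s=sensors.observe(); Rt=quatR(s["tcp_rot"])
c=-R.T@t-s["eef_pos"]+np.array([.4284,-.1089,.2503])
for p,z in(((304,273),.02),((372,297),.012)):
  d=R.T@np.linalg.solve(K,[p[0],p[1],1.]); print("before",p,c+d*(z-c[2])/d[2])
E
```

```text
stone [ 0.3763 -0.2279  0.    ] tape [ 0.4745 -0.289   0.    ] stone ctr est [ 0.3747 -0.229   0.02  ]
0.028 [array([ 0.4078, -0.1292,  0.028 ]), array([ 0.4498, -0.1381,  0.028 ]), array([ 0.4311, -0.2258,  0.028 ]), array([ 0.3899, -0.2127,  0.028 ])] 0.04293262162971181 0.04323251091481961 0.08539707254935615 0.08967151164110038
0.05 [array([ 0.4097, -0.1256,  0.05  ]), array([ 0.449 , -0.1339,  0.05  ]), array([ 0.4315, -0.2158,  0.05  ]), array([ 0.393 , -0.2035,  0.05  ])] 0.040166901797375414 0.040417075599305775 0.07966994414457687 0.0837487910360502
before (304, 273) [ 0.37907083 -0.23083535  0.02      ]
before (372, 297) [ 0.46467804 -0.2928901   0.012     ]
```

Run:
```python
from h import *
to((.4272,-.1413,.027),1.360)
```

```text
t 10.65 pos [ 0.4222 -0.1422  0.2373] yaw 1.3618 shift [  1.8   5.  210.3] twist 0.002
```

Scaled: 195 mm / 600 = 0.325, 175 mm / 600 = 0.2917.

Emit:
play_rows(series=[0.6,0.0033,0.0083,0.075,0,0.6,0.0033,0.0083,0.15,0,0.6,0.0033,0.0083,0.225,0,0.6,0.0033,0.0083,0.2917,0,0.6,0.0033,0.0083,0.325,0])

```text
time: 11.15
eef_pos: [0.4257, -0.1403, 0.0398]
tcp_rot: [-0.002, 0.777, 0.629, -0.001]
force: [0.8, -0.3, 1.0]
opening: 0.068
grip_force: 0.0
```

Scaled: 16 mm / 600 = 0.0267, 10 mm / 600 = 0.0167.

Emit:
play_rows(series=[0.6,0,0,0.0167,0,0.6,0,0,0.0267,0,0.2,0,0,0.0267,0,0,0,0,0.0267,0,-0.1,0,0,0.0267,0])

```text
time: 11.65
eef_pos: [0.4284, -0.1417, 0.0281]
tcp_rot: [0.001, 0.777, 0.63, 0.0]
force: [-0.2, -0.4, -0.7]
opening: 0.0445
grip_force: 25.6
```

Scaled: -125 mm / 600 = -0.2083, -105 mm / 600 = -0.175.

Emit:
play_rows(series=[-0.2,0,0,-0.0033,0,-0.2,0,0,-0.05,0,-0.2,0,0,-0.1167,0,-0.2,0,0,-0.175,0,-0.2,0,0,-0.2083,0], newtons=20)

```text
time: 12.15
eef_pos: [0.4285, -0.1418, 0.1554]
tcp_rot: [0.002, 0.777, 0.63, 0.001]
force: [0.7, 0.2, -1.5]
opening: 0.0443
grip_force: 25.6
```

Scaled: 60 mm / 600 = 0.1, 50 mm / 600 = 0.0833.

Emit:
play_rows(series=[0.02,0.0167,0,0,0,0.045,0.05,0,0,0,0.052,0.0833,0,0,0,0.053,0.1,0,0,0,0.053,0.1,0,0,0])

```text
time: 12.65
eef_pos: [0.4402, -0.0817, 0.1519]
tcp_rot: [-0.0, 0.776, 0.63, -0.0]
force: [-0.9, -0.3, -0.2]
opening: 0.045
grip_force: 0.0
```

Emit:
play_rows(series=[0.054,0,0,0,0,0.054,0,0,0,0])

```text
time: 12.85
eef_pos: [0.4403, -0.0833, 0.1522]
tcp_rot: [0.0, 0.777, 0.629, -0.0]
force: [-0.5, -0.8, -0.1]
opening: 0.0451
grip_force: 0.0
```

```bash
python3 m.py
```

```text
side [336.1 222.8] 0.74 [345.1 159.6]
top [321.4 214.4] 0.7 [345.3 209.9]
wrist [316.4 139.9] 0.93 [320.6 272.9]
side wrist [ 0.0081  0.0536 -0.1391]
side top [ 0.0059  0.0505 -0.1417]
```

Run:
```python
from h import *
from scipy.ndimage import label
b=eyes.snapshot("wrist"); cv2.imwrite("pics/w6.png",b)
hsv=cv2.cvtColor(b,cv2.COLOR_BGR2HSV); m=cv2.inRange(hsv,(8,50,60),(28,200,255)); m=cv2.morphologyEx(m,cv2.MORPH_OPEN,np.ones((3,3)))
r=finder.tip_of("loose_offcut_mid","wrist")[0]["point"]
L,_=label(m); k=L[int(r[1]),int(r[0])]; print(k,r)
cs=cv2.findContours((L==k).astype(np.uint8),0,2)[0][0]; box=cv2.boxPoints(cv2.minAreaRect(cs)); print(np.round(box,1).tolist(),cv2.contourArea(cs))
c=np.array([onz("wrist",p,.028) for p in box]); print(np.round(c,4).tolist(),np.round(c.mean(0),4),[round(float(np.linalg.norm(c[i]-c[i-1])),4) for i in range(4)])
d=max([c[1]-c[0],c[2]-c[1]],key=np.linalg.norm); print("yaw",np.arctan2(d[1],d[0])); to(c.mean(0))
o=cv2.drawContours(b.copy(),[box.astype(int)],0,(0,255,0),1); cv2.imwrite("pics/w6o.png",o)
```

```text
0 [196.8, 65.2]
[[506.0, 247.0], [506.0, 247.0], [506.0, 247.0], [506.0, 247.0]] 0.0
[[0.6009, -0.161, 0.028], [0.6009, -0.161, 0.028], [0.6009, -0.161, 0.028], [0.6009, -0.161, 0.028]] [ 0.6009 -0.161   0.028 ] [0.0, 0.0, 0.0, 0.0]
yaw 0.0
t 13.25 pos [ 0.4403 -0.0829  0.1523] yaw 1.3615 shift [-43.  173.3 124.3] twist 0
```

View pics/w6o.png

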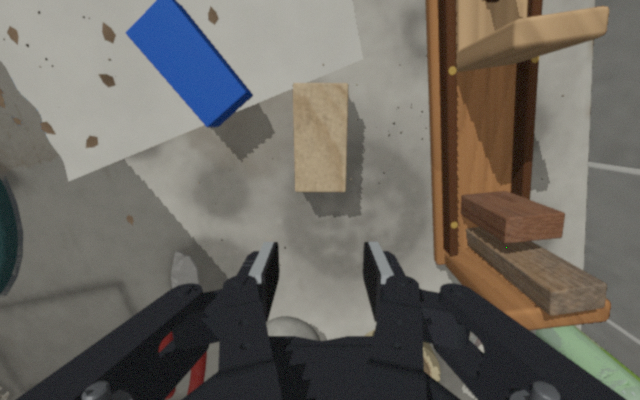

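Run:
```python
from h import *
c=np.array([onz("wrist",p,.028) for p in [(293,83.5),(348.5,83.5),(347,191),(294.5,190.5)]]); m=c.mean(0)
print(np.round(c,4).tolist(),np.round(m,4),[round(float(np.linalg.norm(c[i]-c[i-1])),4) for i in range(4)])
d=(c[0]+c[1]-c[2]-c[3]); y=np.arctan2(d[1],d[0]); print("yaw",y); u=np.array([np.cos(y),np.sin(y),0])
T=m-.036*u; T[2]=.027; to(T,y)
```

```text
[[0.4394, 0.0184, 0.028], [0.4828, 0.0092, 0.028], [0.4655, -0.0773, 0.028], [0.4202, -0.0672, 0.028]] [ 0.452  -0.0292  0.028 ] [0.0877, 0.0443, 0.0882, 0.0463]
yaw 1.3616572321880003
t 13.25 pos [ 0.4403 -0.0829  0.1523] yaw 1.3615 shift [ 18.9   0.2 125.3] twist -0.0
```

Scaled: 115 mm / 600 = 0.1917, 100 mm / 600 = 0.1667.

Emit:
play_rows(series=[0.6,0.0317,0,0.0167,0,0.6,0.0317,0,0.05,0,0.6,0.0317,0,0.1083,0,0.6,0.0317,0,0.1667,0,0.6,0.0317,0,0.1917,0])

```text
time: 13.75
eef_pos: [0.4431, -0.0638, 0.035]
tcp_rot: [-0.001, 0.777, 0.63, -0.001]
force: [0.1, 0.8, -0.3]
opening: 0.0682
grip_force: 0.0
```

Scaled: 10 mm / 600 = 0.0167, 6 mm / 600 = 0.01.

Emit:
play_rows(series=[0.6,0,0,0.01,0,0.6,0,0,0.0167,0,0.2,0,0,0.0167,0,0,0,0,0.0167,0,-0.1,0,0,0.0167,0])

```text
time: 14.25
eef_pos: [0.4448, -0.0644, 0.0281]
tcp_rot: [0.001, 0.777, 0.629, 0.0]
force: [-1.3, -0.9, 6.3]
opening: 0.0446
grip_force: 21.1
```

Scaled: -86 mm / 600 = -0.1433, -70 mm / 600 = -0.1167.

Emit:
play_rows(series=[-0.1,0,0,-0.0167,0,-0.1,0,0,-0.0667,0,-0.1,0,0,-0.1167,0,0.03,0,0,-0.1433,0,0.03,0,0,-0.1433,0])

```text
time: 14.75
eef_pos: [0.4455, -0.0646, 0.116]
tcp_rot: [0.002, 0.777, 0.63, 0.001]
force: [-0.1, 0.3, -1.6]
opening: 0.0445
grip_force: 21.1
```

Emit:
play_rows(series=[0.04,0,0,0,0,0.044,0,0,0,0])

```text
time: 14.95
eef_pos: [0.4438, -0.0641, 0.1127]
tcp_rot: [-0.0, 0.777, 0.629, -0.0]
force: [0.2, 1.1, -1.9]
opening: 0.045
grip_force: 17.1
```

Emit:
play_rows(series=[0.048,0,0,0,0,0.05,0,0,0,0])

```text
time: 15.15
eef_pos: [0.444, -0.0641, 0.1128]
tcp_rot: [-0.0, 0.777, 0.629, -0.0]
force: [-0.1, 0.1, -1.6]
opening: 0.0446
grip_force: 8.8
```

Emit:
play_rows(series=[0.052,0,0,0,0,0.052,0,0,0,0])

```text
time: 15.35
eef_pos: [0.4442, -0.0642, 0.1131]
tcp_rot: [-0.0, 0.777, 0.629, -0.0]
force: [0.3, -0.3, -0.6]
opening: 0.0448
grip_force: 6.3
```

```bash
python3 m.py
```

```text
side [336.9 195. ] 0.79 [341.6 178.6]
top [391.8 241. ] 0.2 [335.9 210. ]
wrist [317.4 194.1] 0.62 [320.3 272.5]
side wrist [ 0.0052  0.0322 -0.0246]
side top [-0.0178 -0.1677 -0.1511]
```

Emit:
play_rows(series=[0.053,0,0,0,0,0.053,0,0,0,0])

```text
time: 15.85
eef_pos: [0.4443, -0.0642, 0.1133]
tcp_rot: [-0.0, 0.777, 0.629, -0.0]
force: [0.3, 0.5, -1.9]
opening: 0.0451
grip_force: 5.2
```

```bash
python3 m.py
```

```text
side [336.  191.2] 0.63 [341.6 178.6]
top [225.4 212.3] 0.28 [335.9 209.9]
wrist [316.7 196. ] 0.71 [320.5 272.7]
side wrist [ 0.0063  0.0343 -0.0132]
side top [-0.0237  0.2438  0.1194]
```

Emit:
play_rows(series=[0.054,0,0,0,0,0.054,0,0,0,0])

```text
time: 16.35
eef_pos: [0.4443, -0.0642, 0.1133]
tcp_rot: [-0.0, 0.777, 0.63, 0.0]
force: [-0.5, -0.2, -0.4]
opening: 0.0451
grip_force: 0.0
```

```bash
python3 m.py
```

```text
side [340.3 201.3] 0.59 [341.6 178.5]
top [209.2 252.9] 0.18 [335.9 209.9]
wrist [317.3 233.9] 0.92 [320.4 272.6]
side wrist [-0.001  -0.0045 -0.0644]
side top [-0.0723  0.2744  0.1238]
```

```bash
python3 m.py
python3 - <<'E'
from h import *
b=eyes.snapshot("wrist"); a=eyes.snapshot("side")
cv2.imwrite("pics/w7.png",b); cv2.imwrite("pics/s7.png",a)
for n in("wrist","side"):
  r=finder.tip_of("loose_offcut",n); print(n,[(np.round(a["point"],1).tolist(),round(a["p"],2)) for a in r[:3]])
q=proj("side",sensors.observe()["eef_pos"])[0].astype(int)
a=cv2.resize(a[q[1]-40:q[1]+70,q[0]-50:q[0]+50],(450,495),interpolation=cv2.INTER_CUBIC);b=cv2.resize(b[130:350,240:400],(345,474),interpolation=cv2.INTER_CUBIC)
c=np.zeros((495,795,3),np.uint8);c[:,:450]=a;c[:474,450:]=b
cv2.imwrite("pics/l7.png",c)
E
```

```text
side [341.6 202.9] 0.76 [341.6 178.5]
wrist [319.8 233.9] 0.58 [320.6 272.8]
side wrist [-0.0019 -0.0084 -0.0718]
wrist [([319.6, 213.8], 0.95)]
side [([339.2, 203.3], 0.95), ([369.8, 255.1], 0.56), ([257.1, 214.0], 0.19)]
```

View pics/l7.png

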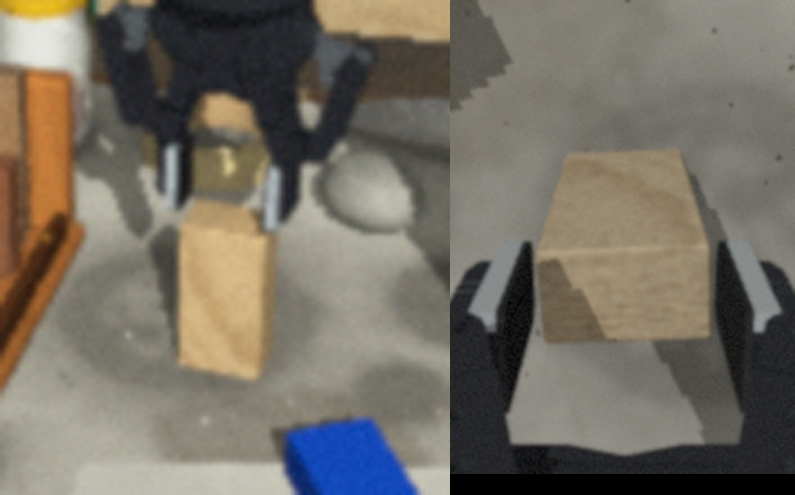

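Run:
```python
from pnp import *
I=np.array([[294.7,201.9],[346.7,199.6],[281.7,244.6],[359.7,243.2],[285,288.2],[359.7,285.4]])
pose(I)
c=np.array([onz("wrist",p,.09) for p in I[2:]]); m=c.mean(0); print(np.round(c,4).tolist(),m)
print(np.linalg.norm(c[0]-c[1]),np.linalg.norm(c[0]-c[2])); d=c[0]+c[1]-c[2]-c[3]; print("thick dir yaw",np.arctan2(d[1],d[0]), "edge perp", np.arctan2(-(c[1]-c[0])[0]*-1,-(c[1]-c[0])[1]))
m[2]=.074; to(m)
```

```text
[[0.2, -0.3], [-0.2, 0.3], [-0.2, 0.6], [0.2, -0.4], [-0.1, -0.4], [-0.0, 0.2]]
axes in tool
 [[-0.034 -0.013  0.999]
 [-0.999 -0.001 -0.034]
 [ 0.001 -1.    -0.013]]
centre in tool mm [-11.38274945   0.62280238  74.36648412]
[[0.4242, -0.0556, 0.09], [0.4665, -0.0637, 0.09], [0.4194, -0.0825, 0.09], [0.462, -0.0897, 0.09]] [ 0.44302032 -0.07286147  0.09      ]
0.04302405187691155 0.02730430202818125
thick dir yaw 1.3966692076520777 edge perp 1.3809052967518956
t 17.15 pos [ 0.4443 -0.0642  0.1133] yaw 1.3618 shift [-8.7  0.6 39.3] twist 0
```

Scaled: 40 mm / 600 = 0.0667, -9.5 mm / 600 = -0.0158, -0.03 rad / 6.2832 = -0.0048.

Emit:
play_rows(series=[0.35,0,0,0,0,0.35,-0.0083,0,0,-0.0048,0.35,-0.0158,0.001,0,-0.0048,0.35,-0.0158,0.001,0.0333,-0.0048,0.35,-0.0158,0.001,0.0667,-0.0048])

```text
time: 17.65
eef_pos: [0.4434, -0.074, 0.0731]
tcp_rot: [0.001, 0.768, 0.641, 0.0]
force: [0.0, -0.7, -0.7]
opening: 0.0575
grip_force: 0.0
```

Scaled: 1 mm / 600 = 0.0017.

Emit:
play_rows(series=[0.2,0,0,0.0017,0,0,0,0,0.0017,0,-0.1,0,0,0.0017,0,-0.2,0,0,0.0017,0,-0.2,0,0,0.0017,0], newtons=35)

```text
time: 18.15
eef_pos: [0.4432, -0.0737, 0.0728]
tcp_rot: [0.0, 0.767, 0.641, 0.0]
force: [-0.5, 0.2, -1.1]
opening: 0.0448
grip_force: 36.1
```

Scaled: -140 mm / 600 = -0.2333, -130 mm / 600 = -0.2167.

Emit:
play_rows(series=[-0.2,0,0,-0.0333,0,-0.2,0,0,-0.1,0,-0.2,0,0,-0.1667,0,-0.2,0,0,-0.2167,0,-0.2,0,0,-0.2333,0])

```text
time: 18.65
eef_pos: [0.4439, -0.0739, 0.2153]
tcp_rot: [0.002, 0.767, 0.641, 0.001]
force: [1.0, -1.6, -1.1]
opening: 0.0445
grip_force: 36.3
```

```bash
python3 m.py
python3 - <<'E'
from h import *
eyes.snapshot("top");eyes.snapshot("wrist")
for n in ["top","wrist","side"]:
  for k in ["stop_face","stop_post","short_offcut_mid","tall_offcut_mid","short_offcut","tall_offcut","rack"]:
    r=finder.tip_of(k,n); z={"stop_face":.052,"stop_post":.08,"rack":0,"short_offcut_mid":.047,"tall_offcut_mid":.067,"short_offcut":.047,"tall_offcut":.067}[k]
    print(k,n,[(np.round(a["point"],1).tolist(),round(a["p"],2),np.round(onz(n,a["point"],z)[:2],4).tolist()) for a in r[:1]])
E
```

```text
side [343.6 146.3] 0.81 [344.1 135.2]
top [289.5 244.5] 0.61 [344.1 204.7]
wrist [318.8 249.4] 0.91 [324.  277.8]
side wrist [ 0.0004  0.0033 -0.0197]
side top [-0.0506  0.1178  0.0363]
stop_face top [([310.8, 154.4], 0.85, [0.6005, 0.0016])]
stop_post top [([290.9, 152.2], 0.89, [0.5969, 0.054])]
short_offcut_mid top []
tall_offcut_mid top []
short_offcut top []
tall_offcut top [([292.0, 149.0], 0.59, [0.6095, 0.0521])]
rack top [([322.9, 160.6], 0.92, [0.598, -0.0335])]
stop_face wrist [([468.6, 88.6], 0.62, [0.5945, -0.0006])]
stop_post wrist [([490.9, 8.9], 0.79, [0.6, 0.0539])]
short_offcut_mid wrist [([468.3, 209.6], 0.9, [0.592, -0.1199])]
tall_offcut_mid wrist [([476.4, 242.7], 0.77, [0.5892, -0.1487])]
short_offcut wrist [([466.8, 200.0], 0.71, [0.5909, -0.1091])]
tall_offcut wrist [([473.8, 237.1], 0.95, [0.5868, -0.1421])]
rack wrist [([446.9, 124.8], 0.56, [0.5945, -0.0337])]
stop_face side [([264.8, 212.1], 0.59, [0.6061, 0.0127])]
stop_post side [([260.7, 214.4], 0.56, [0.5984, 0.0601])]
short_offcut_mid side [([284.1, 184.1], 0.66, [0.597, -0.1214])]
tall_offcut_mid side [([287.2, 170.6], 0.86, [0.597, -0.1562])]
short_offcut side [([283.9, 187.6], 0.57, [0.5931, -0.1049])]
tall_offcut side [([287.3, 177.0], 0.86, [0.5885, -0.1245])]
rack side [([276.1, 222.0], 0.79, [0.5928, -0.0228])]
```

Scaled: 145 mm / 600 = 0.2417, 116 mm / 600 = 0.1933, -0.133 rad / 6.2832 = -0.0212.

Emit:
play_rows(series=[-0.2,0.0133,0.0483,0,-0.0048,-0.2,0.0267,0.0967,0,-0.0095,-0.2,0.04,0.145,0,-0.0143,-0.2,0.0533,0.1933,0,-0.0191,-0.2,0.0667,0.2417,0,-0.0212])

```text
time: 20.6
eef_pos: [0.5939, -0.0599, 0.2121]
tcp_rot: [-0.0, 0.723, 0.691, -0.0]
force: [1.2, -0.8, 0.0]
opening: 0.0446
grip_force: 36.2
```

Run:
```python
from h import *
b=eyes.snapshot("wrist");cv2.imwrite("pics/w8.png",b); s=sensors.observe();e=s["eef_pos"];print(np.round(e,4))
for k in ["stop_face","stop_post","short_offcut_mid","tall_offcut_mid","short_offcut","rack","loose_offcut_mid"]:
    r=finder.tip_of(k,"wrist"); z={"stop_face":.052,"stop_post":.08,"rack":0,"short_offcut_mid":.047,"tall_offcut_mid":.067,"short_offcut":.047,"loose_offcut_mid":e[2]-.028}[k]
    print(k,[(np.round(a["point"],1).tolist(),round(a["p"],2),np.round(onz("wrist",a["point"],z)[:2],4).tolist()) for a in r[:2]])
# profile along rack x at several y, z=.029 (rail tops)
for y in(.06,.03,-.02,-.04):
    X=np.arange(.53,.66,.004); q=proj("wrist",np.c_[X,y+0*X,.029+0*X]); 
    sat=cv2.cvtColor(b,cv2.COLOR_BGR2HSV); print("y",y); print([ (round(x*1000),*map(int,sat[int(v),int(u)])) for x,(u,v) in zip(X,q) if 0<=u<640 and 0<=v<400])
```

```text
[ 0.5974 -0.0598  0.2114]
stop_face [([316.3, 250.3], 0.37, [0.588, -0.1222])]
stop_post [([322.5, 63.5], 0.95, [0.6004, 0.0547]), ([320.2, 222.0], 0.49, [0.5923, -0.0806])]
short_offcut_mid []
tall_offcut_mid []
short_offcut []
rack [([316.5, 161.1], 0.87, [0.5884, -0.0344])]
loose_offcut_mid [([319.1, 246.8], 0.77, [0.5912, -0.0599]), ([94.7, 90.4], 0.58, [0.4842, 0.0293])]
y 0.06
[(530, 22, 20, 142), (534, 21, 18, 142), (538, 23, 16, 144), (542, 25, 19, 145), (546, 18, 23, 143), (550, 27, 16, 141), (554, 25, 20, 140), (558, 19, 21, 136), (562, 14, 140, 137), (566, 12, 147, 80), (570, 12, 143, 64), (574, 17, 101, 151), (578, 17, 92, 166), (582, 16, 98, 162), (586, 16, 95, 148), (590, 8, 131, 70), (594, 14, 169, 71), (598, 12, 145, 81), (602, 11, 143, 80), (606, 15, 157, 70), (610, 12, 139, 77), (614, 17, 96, 165), (618, 16, 93, 162), (622, 17, 92, 171), (626, 16, 138, 76), (630, 12, 154, 78), (634, 14, 163, 69), (638, 14, 135, 85), (642, 23, 23, 98), (646, 27, 16, 141), (650, 24, 17, 148), (654, 22, 18, 152), (658, 21, 22, 149)]
y 0.03
[(530, 30, 18, 144), (534, 18, 18, 140), (538,
[... 1264 characters left out ...]
 145), (658, 24, 17, 149)]
y -0.04
[(530, 23, 17, 138), (534, 19, 20, 137), (538, 22, 20, 138), (542, 19, 20, 140), (546, 25, 20, 139), (550, 24, 18, 141), (554, 14, 127, 135), (558, 10, 129, 81), (562, 12, 164, 73), (566, 14, 146, 84), (570, 14, 140, 93), (574, 13, 134, 133), (578, 14, 131, 134), (582, 14, 140, 140), (586, 16, 143, 96), (590, 14, 139, 97), (594, 14, 134, 101), (598, 13, 138, 98), (602, 14, 149, 96), (606, 15, 143, 98), (610, 14, 141, 101), (614, 15, 143, 98), (618, 13, 138, 89), (622, 13, 152, 52), (626, 12, 139, 57), (630, 12, 122, 86), (634, 17, 25, 72), (638, 27, 23, 101), (642, 21, 16, 113), (646, 22, 24, 119), (650, 24, 20, 127), (654, 22, 21, 136), (658, 23, 22, 142)]
```

```bash
cat > rail.py <<'E'
from h import *
def rail(ys):
    e=sensors.observe()["eef_pos"]; K,R,t=cam("wrist"); b=eyes.snapshot("wrist"); S=cv2.cvtColor(cv2.GaussianBlur(b,(3,3),0),cv2.COLOR_BGR2HSV)[...,1].astype(np.float32)
    L=[]
    for y in ys:
        X=np.arange(.535,.665,.0005); q=proj("wrist",np.c_[X,y+0*X,.029+0*X]).astype(np.float32)
        v=cv2.remap(S,q[:,0].reshape(1,-1),q[:,1].reshape(1,-1),cv2.INTER_LINEAR)[0]; i=np.where(v>75)[0]; i=i[np.abs(X[i]-.596)<.055]
        L.append((X[i[0]],X[i[-1]]))
    return e,np.array(L)
if __name__=="__main__":
    ys=np.arange(-.045,.08,.005); e,L=rail(ys); print(e,np.round(np.c_[ys,L,L.mean(1)]*1e3,1).tolist())
    for k in (L[:,0],L[:,1],L.mean(1)): print(np.polyfit(ys,k,1))
E
python3 rail.py
```

```text
[ 0.59199479 -0.0601757   0.21258422] [[-45.0, 554.0, 632.5, 593.2], [-40.0, 554.0, 632.5, 593.2], [-35.0, 554.5, 633.0, 593.7], [-30.0, 555.0, 633.5, 594.2], [-25.0, 555.0, 633.5, 594.2], [-20.0, 555.5, 633.5, 594.5], [-15.0, 556.0, 634.0, 595.0], [-10.0, 556.5, 634.5, 595.5], [-5.0, 557.0, 635.0, 596.0], [-0.0, 557.0, 635.0, 596.0], [5.0, 557.5, 635.5, 596.5], [10.0, 557.5, 636.0, 596.7], [15.0, 558.0, 636.5, 597.2], [20.0, 558.0, 636.5, 597.2], [25.0, 558.5, 637.0, 597.7], [30.0, 559.0, 637.5, 598.2], [35.0, 559.5, 637.5, 598.5], [40.0, 560.0, 638.0, 599.0], [45.0, 560.0, 638.5, 599.2], [50.0, 560.5, 639.0, 599.7], [55.0, 561.0, 639.5, 600.2], [60.0, 561.5, 639.5, 600.5], [65.0, 561.5, 640.0, 600.7], [70.0, 562.0, 640.5, 601.2], [75.0, 562.5, 640.5, 601.5]]
[0.071    0.556995]
[0.07076923 0.63529846]
[0.07088462 0.59614673]
```

Run:
```python
from h import *
for i in range(3):
    to((.5919,-.06,.087),1.500); eyes.snapshot("top")
```

```text
t 21.05 pos [ 0.5921 -0.0602  0.2126] yaw 1.5244 shift [  0.2  -0.2 125.6] twist 0.024
t 21.1 pos [ 0.5922 -0.0602  0.2127] yaw 1.5245 shift [  0.2  -0.4 125.7] twist 0.024
t 21.15 pos [ 0.5923 -0.0602  0.2126] yaw 1.5245 shift [  0.2  -0.4 125.6] twist 0.024
```

Scaled: 85 mm / 600 = 0.1417, 75 mm / 600 = 0.125, 0.024 rad / 6.2832 = 0.0038.

Emit:
play_rows(series=[-0.2,0,0,0.0417,0.0038,-0.2,0,0,0.0833,0.0038,-0.2,0,0,0.125,0.0038,-0.2,0,0,0.1417,0.0038,-0.2,0,0,0.1417,0.0038])

```text
time: 21.7
eef_pos: [0.592, -0.06, 0.1265]
tcp_rot: [-0.001, 0.731, 0.682, -0.001]
force: [-0.4, -0.2, -0.9]
opening: 0.0447
grip_force: 36.5
```

Scaled: 37 mm / 600 = 0.0617, 34 mm / 600 = 0.0567.

Emit:
play_rows(series=[-0.2,0,0,0.0167,0,-0.2,0,0,0.0333,0,-0.2,0,0,0.0467,0,-0.2,0,0,0.0567,0,-0.2,0,0,0.0617,0])

```text
time: 22.2
eef_pos: [0.5925, -0.06, 0.0896]
tcp_rot: [-0.0, 0.731, 0.682, -0.0]
force: [0.2, 0.6, -0.5]
opening: 0.0446
grip_force: 36.5
```

Scaled: 3 mm / 600 = 0.005, 2 mm / 600 = 0.0033.

Emit:
play_rows(series=[-0.2,0,0,0.0017,0,-0.2,0,0,0.0033,0,-0.2,0,0,0.005,0,-0.2,0,0,0.005,0])

```text
time: 22.6
eef_pos: [0.5928, -0.0601, 0.0874]
tcp_rot: [0.0, 0.731, 0.682, 0.0]
force: [-0.4, -0.7, -1.3]
opening: 0.0446
grip_force: 36.5
```

Scaled: 3 mm / 600 = 0.005, 2 mm / 600 = 0.0033.

Emit:
play_rows(series=[-0.2,0,0,0.0017,0,-0.2,0,0,0.0033,0,-0.2,0,0,0.005,0,-0.2,0,0,0.005,0])

```text
time: 23.0
eef_pos: [0.5926, -0.0601, 0.0841]
tcp_rot: [-0.0, 0.731, 0.682, -0.0]
force: [0.1, -0.1, -1.1]
opening: 0.0446
grip_force: 36.5
```

Scaled: 3 mm / 600 = 0.005, 2 mm / 600 = 0.0033.

Emit:
play_rows(series=[-0.2,0,0,0.0017,0,-0.2,0,0,0.0033,0,-0.2,0,0,0.005,0])

```text
time: 23.3
eef_pos: [0.5931, -0.0602, 0.0836]
tcp_rot: [0.001, 0.731, 0.682, 0.001]
force: [-9.3, 2.6, 32.3]
opening: 0.0447
grip_force: 39.4
```

Scaled: -2.5 mm / 600 = -0.0042, -2 mm / 600 = -0.0033.

Emit:
play_rows(series=[-0.2,0,0,-0.0033,0,0,0,0,-0.0042,0,0.1,0,0,-0.0042,0,0.25,0,0,-0.0042,0,0.35,0,0,-0.0042,0])

```text
time: 23.8
eef_pos: [0.5927, -0.0601, 0.0836]
tcp_rot: [-0.0, 0.731, 0.682, -0.0]
force: [-0.2, -0.1, -0.6]
opening: 0.0575
grip_force: 0.0
```

Scaled: -130 mm / 600 = -0.2167, -125 mm / 600 = -0.2083.

Emit:
play_rows(series=[0.4,0,0,-0.0333,0,0.4,0,0,-0.0917,0,0.4,0,0,-0.1583,0,0.4,0,0,-0.2083,0,0.4,0,0,-0.2167,0])

```text
time: 24.3
eef_pos: [0.5939, -0.0604, 0.2172]
tcp_rot: [0.002, 0.731, 0.682, 0.001]
force: [0.1, 0.3, 0.5]
opening: 0.0599
grip_force: 0.0
```

```bash
cat > q.py <<'E'
from h import *
Z={"stop_face":.052,"stop_post":.08,"rack":0,"short_offcut_mid":.047,"tall_offcut_mid":.067,"short_offcut":.047,"loose_offcut_mid":.057}
import sys
for n in ["wrist","side","top"]:
  eyes.snapshot(n)
  for k in ["stop_face","stop_post","short_offcut_mid","tall_offcut_mid","loose_offcut_mid"]:
    print(n,k,[(np.round(a["point"],0).tolist(),round(a["p"],2),np.round(onz(n,a["point"],Z[k])[:2],3).tolist()) for a in finder.tip_of(k,n)[:3]])
print(sensors.observe()["eef_pos"])
E
python3 q.py
```

```text
wrist stop_face []
wrist stop_post [([315.0, 64.0], 0.94, [0.596, 0.055]), ([320.0, 277.0], 0.6, [0.587, -0.139])]
wrist short_offcut_mid [([318.0, 240.0], 0.75, [0.586, -0.113])]
wrist tall_offcut_mid [([319.0, 280.0], 0.93, [0.584, -0.149]), ([315.0, 193.0], 0.16, [0.587, -0.056])]
wrist loose_offcut_mid [([95.0, 97.0], 0.93, [0.393, 0.046]), ([314.0, 193.0], 0.79, [0.585, -0.058]), ([315.0, 65.0], 0.51, [0.595, 0.058])]
side stop_face [([265.0, 212.0], 0.79, [0.606, 0.011])]
side stop_post []
side short_offcut_mid [([285.0, 184.0], 0.76, [0.595, -0.123])]
side tall_offcut_mid [([285.0, 172.0], 0.79, [0.6, -0.147])]
side loose_offcut_mid [([372.0, 246.0], 0.97, [0.359, 0.092]), ([276.0, 194.0], 0.79, [0.599, -0.057])]
top stop_face [([414.0, 208.0], 0.56, [0.462, -0.278])]
top stop_post []
top short_offcut_mid [([415.0, 206.0], 0.68, [0.468, -0.28])]
top tall_offcut_mid [([392.0, 241.0], 0.31, [0.373, -0.215]), ([208.0, 251.0], 0.24, [0.335, 0.254])]
top loose_offcut_mid []
[ 0.59271519 -0.06008295  0.21381287]
```

Emit:
play_rows(series=[0.3,0.0417,0,0,0,0.3,0.0917,0,0,0,0.3,0.1417,-0.0017,0,0,0.3,0.1833,-0.0017,0,0,0.3,0.1917,-0.0017,0,0])

```text
time: 25.7
eef_pos: [0.5997, 0.0569, 0.2138]
tcp_rot: [-0.0, 0.731, 0.683, 0.0]
force: [-0.0, -0.9, 0.2]
opening: 0.0554
grip_force: 0.0
```

Run:
```python
from h import *
for i in range(2):
  eyes.snapshot("wrist")
  for k,z in(("stop_post",.08),("stop_face",.052)): print(k,[(np.round(a["point"],0).tolist(),round(a["p"],2),np.round(onz("wrist",a["point"],z)[:2],4).tolist()) for a in finder.tip_of(k,"wrist")[:2]])
to((.5995,.0545,.066),1.5)
```

```text
stop_post [([320.0, 202.0], 0.76, [0.5993, 0.0532]), ([159.0, 22.0], 0.55, [0.483, 0.2086])]
stop_face [([323.0, 247.0], 0.78, [0.5978, -0.006])]
stop_post [([319.0, 200.0], 0.85, [0.598, 0.0534])]
stop_face [([321.0, 243.0], 0.65, [0.5965, -0.0018])]
t 26.0 pos [0.5998 0.0537 0.2138] yaw 1.4997 shift [  0.8  -0.3 147.8] twist -0.0
```

Scaled: 148 mm / 600 = 0.2467, 138 mm / 600 = 0.23.

Emit:
play_rows(series=[0.3,0,-0.0008,0.0667,0,0.3,0,-0.0008,0.1333,0,0.3,0,-0.0008,0.1917,0,0.3,0,-0.0008,0.23,0,0.3,0,-0.0008,0.2467,0])

```text
time: 26.5
eef_pos: [0.5982, 0.054, 0.0637]
tcp_rot: [-0.001, 0.732, 0.682, -0.001]
force: [0.4, 0.0, -0.0]
opening: 0.0558
grip_force: 0.0
```

Emit:
play_rows(series=[0.1,0,0,0,0,-0.2,0,0,0,0,-0.5,0,0,0,0,-0.9,0,0,0,0,-0.9,0,0,0,0], newtons=30)

```text
time: 27.0
eef_pos: [0.5999, 0.0546, 0.0672]
tcp_rot: [0.001, 0.731, 0.682, 0.001]
force: [-1.1, -0.6, 5.8]
opening: 0.0194
grip_force: 29.0
```

Scaled: -32 mm / 600 = -0.0533, -26 mm / 600 = -0.0433.

Emit:
play_rows(series=[-0.9,-0.01,0,0,0,-0.9,-0.0217,0,0,0,-0.9,-0.0333,0,0,0,-0.9,-0.0433,0,0,0,-0.9,-0.0533,0,0,0])

```text
time: 27.5
eef_pos: [0.5976, 0.0229, 0.0672]
tcp_rot: [0.001, 0.731, 0.682, 0.001]
force: [-1.0, 3.6, 6.8]
opening: 0.0192
grip_force: 29.1
```

Scaled: -15 mm / 600 = -0.025, -12 mm / 600 = -0.02.

Emit:
play_rows(series=[-0.9,-0.005,0,0,0,-0.9,-0.01,0,0,0,-0.9,-0.015,0,0,0,-0.9,-0.02,0,0,0,-0.9,-0.025,0,0,0])

```text
time: 28.0
eef_pos: [0.5965, 0.0081, 0.0672]
tcp_rot: [0.0, 0.731, 0.682, 0.001]
force: [-2.0, 3.1, 6.4]
opening: 0.0197
grip_force: 29.2
```

Scaled: -15 mm / 600 = -0.025, -12 mm / 600 = -0.02.

Emit:
play_rows(series=[-0.9,-0.005,0,0,0,-0.9,-0.01,0,0,0,-0.9,-0.015,0,0,0,-0.9,-0.02,0,0,0,-0.9,-0.025,0,0,0])

```text
time: 28.5
eef_pos: [0.5955, -0.0069, 0.0671]
tcp_rot: [0.0, 0.731, 0.682, 0.001]
force: [-2.5, 3.9, 7.3]
opening: 0.0192
grip_force: 29.2
```

Post at y=-0.007; expected end around -0.043.

```bash
python3 q.py | grep -v top
```

```text
wrist short_offcut_mid []
wrist tall_offcut_mid []
wrist loose_offcut_mid []
side short_offcut_mid [([286.0, 185.0], 0.61, [0.591, -0.117])]
side tall_offcut_mid [([289.0, 172.0], 0.49, [0.59, -0.149])]
side loose_offcut_mid [([369.0, 249.0], 0.86, [0.366, 0.101]), ([282.0, 189.0], 0.42, [0.593, -0.084])]
[ 0.59544361 -0.00722123  0.06713684]
```

Scaled: -15 mm / 600 = -0.025, -12 mm / 600 = -0.02.

Emit:
play_rows(series=[-0.9,-0.005,0,0,0,-0.9,-0.01,0,0,0,-0.9,-0.015,0,0,0,-0.9,-0.02,0,0,0,-0.9,-0.025,0,0,0])

```text
time: 29.9
eef_pos: [0.5943, -0.0218, 0.0672]
tcp_rot: [0.0, 0.731, 0.682, 0.001]
force: [-2.0, 3.0, 7.6]
opening: 0.0196
grip_force: 29.2
```

Scaled: -10 mm / 600 = -0.0167, -8 mm / 600 = -0.0133.

Emit:
play_rows(series=[-0.9,-0.0033,0,0,0,-0.9,-0.0067,0,0,0,-0.9,-0.01,0,0,0,-0.9,-0.0133,0,0,0,-0.9,-0.0167,0,0,0])

```text
time: 30.4
eef_pos: [0.5936, -0.0317, 0.0672]
tcp_rot: [0.0, 0.731, 0.682, 0.001]
force: [-2.4, 4.7, 7.9]
opening: 0.0195
grip_force: 29.2
```

Scaled: -5 mm / 600 = -0.0083, -4 mm / 600 = -0.0067.

Emit:
play_rows(series=[-0.9,-0.0017,0,0,0,-0.9,-0.0033,0,0,0,-0.9,-0.005,0,0,0,-0.9,-0.0067,0,0,0,-0.9,-0.0083,0,0,0])

```text
time: 30.9
eef_pos: [0.5933, -0.0367, 0.0671]
tcp_rot: [0.0, 0.731, 0.682, 0.001]
force: [-2.2, 4.8, 7.4]
opening: 0.02
grip_force: 29.3
```

Emit:
play_rows(series=[-0.9,-0.0017,0,0,0,-0.9,-0.0033,0,0,0,-0.9,-0.005,0,0,0,-0.9,-0.0067,0,0,0])

```text
time: 31.3
eef_pos: [0.593, -0.0407, 0.0672]
tcp_rot: [0.0, 0.731, 0.682, 0.001]
force: [-2.7, 4.3, 7.3]
opening: 0.0196
grip_force: 29.3
```

Scaled: -3 mm / 600 = -0.005, -2 mm / 600 = -0.0033.

Emit:
play_rows(series=[-0.9,-0.0017,0,0,0,-0.9,-0.0033,0,0,0,-0.9,-0.005,0,0,0,-0.9,-0.005,0,0,0])

```text
time: 31.7
eef_pos: [0.5929, -0.0409, 0.0671]
tcp_rot: [-0.001, 0.731, 0.683, 0.003]
force: [-0.3, 25.0, 8.8]
opening: 0.0196
grip_force: 29.4
```

Scaled: 2 mm / 600 = 0.0033, 1 mm / 600 = 0.0017.

Emit:
play_rows(series=[-0.9,0.0017,0,0,0,-0.9,0.0033,0,0,0,-0.9,0.0033,0,0,0])

```text
time: 32.0
eef_pos: [0.593, -0.0408, 0.0672]
tcp_rot: [-0.0, 0.731, 0.682, 0.001]
force: [-1.1, 10.8, 7.8]
opening: 0.0193
grip_force: 29.3
```

Scaled: 0.4 mm / 600 = 0.0007.

Emit:
play_rows(series=[-0.8,0.0007,0,0,0,-0.5,0.0007,0,0,0,-0.2,0.0007,0,0,0,0.1,0.0007,0,0,0,0.3,0.0007,0,0,0])

```text
time: 32.5
eef_pos: [0.5925, -0.0418, 0.0659]
tcp_rot: [0.0, 0.731, 0.682, -0.0]
force: [0.1, 0.2, 0.4]
opening: 0.0556
grip_force: 0.0
```

Scaled: -150 mm / 600 = -0.25, -145 mm / 600 = -0.2417.

Emit:
play_rows(series=[0.3,0,0,-0.0333,0,0.3,0,0,-0.1,0,0.3,0,0,-0.1667,0,0.3,0,0,-0.2417,0,0.3,0,0,-0.25,0])

```text
time: 33.0
eef_pos: [0.5942, -0.042, 0.2209]
tcp_rot: [0.003, 0.731, 0.682, 0.002]
force: [-0.1, -1.0, -0.5]
opening: 0.0554
grip_force: 0.0
```

Run:
```python
from h import *
b=eyes.snapshot("wrist");cv2.imwrite("pics/w9.png",b);cv2.imwrite("pics/s9.png",eyes.snapshot("side"))
Z={"stop_face":.052,"stop_post":.08,"short_offcut_mid":.047,"tall_offcut_mid":.067,"loose_offcut_mid":.057}
for n in("wrist","side"):
  for k in Z: print(n,k,[(round(a["p"],2),np.round(onz(n,a["point"],Z[k])[:2],4).tolist()) for a in finder.tip_of(k,n)[:3]])
# colour profile along rack centreline
hsv=cv2.cvtColor(cv2.GaussianBlur(b,(3,3),0),cv2.COLOR_BGR2HSV)
for z in(.1,):
  for y in np.arange(-.18,-.03,.004):
    u,v=proj("wrist",[.5961+.0708*y,y,z])[0]
    if 0<=u<640 and 0<=v<400: print(round(y*1e3),hsv[int(v),int(u)].tolist(),int(u),int(v),end="; ")
```

```text
wrist stop_face [(0.67, [0.5847, -0.0933])]
wrist stop_post [(0.92, [0.5897, -0.0396])]
wrist short_offcut_mid [(0.43, [0.5844, -0.0481])]
wrist tall_offcut_mid [(0.76, [0.5862, -0.1487])]
wrist loose_offcut_mid [(0.72, [0.3931, 0.0471])]
side stop_face [(0.91, [0.5908, -0.0952])]
side stop_post [(0.75, [0.6004, -0.0415]), (0.7, [0.5632, 0.081])]
side short_offcut_mid [(0.37, [0.5923, -0.1339])]
side tall_offcut_mid [(0.8, [0.6021, -0.1563]), (0.55, [0.4605, -0.1677])]
side loose_offcut_mid [(0.71, [0.5902, -0.1202]), (0.67, [0.356, 0.0914]), (0.39, [0.5882, -0.0703])]
-180 [14, 137, 127] 321 339; -176 [15, 93, 104] 321 335; -172 [14, 66, 112] 321 332; -168 [15, 72, 117] 321 329; -164 [16, 64, 111] 321 325; -160 [16, 66, 104] 321 322; -156 [14, 68, 108] 321 318; -152 [14, 67, 110] 321 315; -148 [15, 71, 118] 321 311; -144 [16, 79, 116] 321 308; -140 [16, 74, 110] 321 304; -136 [15, 73, 116] 321 300; -132 [15, 83, 102] 321 297; -128 [12, 103, 72] 321 293; -124 [12, 123, 77] 321 289; -120 [19, 71, 150] 321 285; -116 [18, 74, 151] 321 282; -112 [18, 71, 154] 321 278; -108 [18, 71, 155] 321 274; -104 [18, 72, 156] 321 270; -100 [18, 71, 157] 321 266; -96 [19, 70, 164] 321 262; -92 [19, 71, 148] 321 258; -88 [17, 95, 156] 321 254; -84 [17, 97, 161] 321 250; -80 [17, 97, 166] 321 246; -76 [16, 94, 169] 321 242; -72 [17, 99, 150] 321 238; -68 [16, 97, 150] 321 234; -64 [17, 96, 148] 321 229; -60 [16, 97, 144] 321 225; -56 [17, 96, 148] 321 221; -52 [17, 97, 152] 321 216; -48 [16, 98, 125] 321 212; -44 [16, 105, 107] 321 208; -40 [11, 147, 73] 321 203; -36 [12, 148, 79] 321 199; -32 [13, 150, 78] 321 194;
```

Run:
```python
from h import *
b=cv2.imread("pics/w9.png");hsv=cv2.cvtColor(b,cv2.COLOR_BGR2HSV)
W=lambda v,z: round(float(onz("wrist",(321,v),z)[1])*1e3,1)
print([(v,*hsv[v,321].tolist()) for v in range(252,360,2)])
for n,v,z in [("plate back",258,.095)]: print(n,W(v,z))
for v in range(284,345,4): print(v,"z.012",W(v,.012),"z.082",W(v,.082),"z.122",W(v,.122),"z.112",W(v,.112))
eyes.snapshot("wrist")
for k,z in(("stone",0),("tape",0),("cork",0),("pot_grey",0)): print(k,[(round(a["p"],2),np.round(onz("wrist",a["point"],z)[:2],4).tolist()) for a in finder.tip_of(k,"wrist")[:1]])
```

```text
[(252, 17, 97, 157), (254, 17, 93, 159), (256, 16, 88, 139), (258, 19, 65, 152), (260, 19, 69, 158), (262, 19, 69, 166), (264, 17, 75, 157), (266, 18, 71, 157), (268, 18, 71, 158), (270, 18, 72, 155), (272, 19, 69, 155), (274, 17, 72, 156), (276, 18, 68, 153), (278, 17, 72, 153), (280, 18, 75, 154), (282, 18, 76, 151), (284, 19, 71, 155), (286, 18, 74, 141), (288, 12, 114, 83), (290, 12, 133, 75), (292, 12, 124, 74), (294, 14, 75, 65), (296, 15, 91, 84), (298, 15, 78, 115), (300, 15, 74, 117), (302, 15, 70, 113), (304, 15, 72, 110), (306, 16, 81, 114), (308, 16, 78, 117), (310, 15, 71, 115), (312, 16, 72, 120), (314, 16, 64, 111), (316, 14, 68, 105), (318, 14, 73, 102), (320, 15, 68, 112), (322, 15, 66, 100), (324, 17, 66, 105), (326, 16, 64, 115), (328, 15, 69, 114), (330, 15, 74, 121), (332, 14, 65, 110), (334, 17, 70, 109), (336, 14, 125, 102), (338, 14, 144, 117), (340, 14, 124, 123), (342, 20, 17, 44), (344, 90, 14, 36), (346, 100, 19, 41), (348, 128, 26, 39), (350, 125, 37, 41), (352, 111, 61, 42), (354, 130, 21, 37), (356, 120, 12, 41), (358, 113, 25, 41)]
plate back -93.8
284
[... 254 characters left out ...]
22 -120.2 z.112 -127.0
304 z.012 -201.1 z.082 -152.1 z.122 -124.2 z.112 -131.2
308 z.012 -207.1 z.082 -156.9 z.122 -128.2 z.112 -135.4
312 z.012 -213.2 z.082 -161.7 z.122 -132.2 z.112 -139.6
316 z.012 -219.4 z.082 -166.5 z.122 -136.3 z.112 -143.9
320 z.012 -225.6 z.082 -171.4 z.122 -140.5 z.112 -148.2
324 z.012 -231.9 z.082 -176.4 z.122 -144.6 z.112 -152.6
328 z.012 -238.2 z.082 -181.3 z.122 -148.8 z.112 -157.0
332 z.012 -244.6 z.082 -186.4 z.122 -153.1 z.112 -161.4
336 z.012 -251.1 z.082 -191.4 z.122 -157.3 z.112 -165.9
340 z.012 -257.6 z.082 -196.5 z.122 -161.7 z.112 -170.4
344 z.012 -264.1 z.082 -201.7 z.122 -166.0 z.112 -174.9
stone []
tape []
cork [(0.64, [0.5932, -0.0313])]
pot_grey []
```

Scaled: -105 mm / 600 = -0.175, -80 mm / 600 = -0.1333.

Emit:
play_rows(series=[0.3,0,0,-0.0667,0,0.3,-0.0333,0,-0.1333,0,0.3,-0.0833,0,-0.1333,0,0.3,-0.1333,0,-0.1333,0,0.3,-0.175,0,-0.1333,0])

```text
time: 34.35
eef_pos: [0.585, -0.1477, 0.2961]
tcp_rot: [0.0, 0.731, 0.682, 0.0]
force: [0.2, 0.7, -0.1]
opening: 0.0556
grip_force: 0.0
```

Run:
```python
from h import *
eyes.snapshot("side");eyes.snapshot("side")
b=eyes.snapshot("wrist");cv2.imwrite("pics/w10.png",b);hsv=cv2.cvtColor(b,cv2.COLOR_BGR2HSV)
K,R,t=cam("wrist");print("cam",-R.T@t)
for y in np.arange(-.195,-.06,.002):
    u,v=proj("wrist",[.5961+.0708*y,y,.1])[0]; p=(u,v)
    print(round(y*1e3),hsv[int(v),int(u)].tolist(),"|z.082 %.0f z.112 %.0f z.122 %.0f"%tuple(onz("wrist",p,z)[1]*1e3 for z in(.082,.112,.122)))
for k,z in(("tall_offcut_mid",.067),("short_offcut_mid",.047),("loose_offcut_mid",.057)): print(k,[(round(a["p"],2),np.round(onz("wrist",a["point"],z)[:2],4).tolist()) for a in finder.tip_of(k,"wrist")[:2]])
```

```text
cam [ 0.5899826  -0.07836645  0.41912467]
-195 [34, 17, 107] |z.082 -202 z.112 -191 z.122 -187
-193 [30, 16, 110] |z.082 -199 z.112 -189 z.122 -185
-191 [23, 19, 108] |z.082 -197 z.112 -187 z.122 -183
-189 [34, 18, 113] |z.082 -195 z.112 -185 z.122 -181
-187 [26, 18, 111] |z.082 -193 z.112 -183 z.122 -180
-185 [30, 16, 109] |z.082 -191 z.112 -181 z.122 -178
-183 [21, 31, 106] |z.082 -189 z.112 -179 z.122 -176
-181 [13, 123, 122] |z.082 -187 z.112 -177 z.122 -174
-179 [14, 134, 137] |z.082 -185 z.112 -175 z.122 -172
-177 [14, 139, 119] |z.082 -183 z.112 -173 z.122 -170
-175 [15, 143, 107] |z.082 -180 z.112 -171 z.122 -168
-173 [14, 136, 107] |z.082 -178 z.112 -169 z.122 -166
-171 [15, 149, 103] |z.082 -176 z.112 -168 z.122 -165
-169 [15, 144, 103] |z.082 -174 z.112 -166 z.122 -163
-167 [14, 93, 104] |z.082 -172 z.112 -164 z.122 -161
-165 [16, 66, 116] |z.082 -170 z.112 -162 z.122 -159
-163 [17, 73, 125] |z.082 -168 z.112 -160 z.122 -157
-161 [16, 75, 123] |z.082 -166 z.112 -158 z.122 -155
-159 [15, 62, 116] |z.082 -164 z.112 -156 z.122 -153
-157 [16, 65, 118] |z.082 -161 z.112 -154 z.
[... 1887 characters left out ...]
83 [17, 94, 169] |z.082 -83 z.112 -83 z.122 -83
-81 [17, 94, 179] |z.082 -81 z.112 -81 z.122 -81
-79 [17, 95, 159] |z.082 -79 z.112 -79 z.122 -79
-77 [17, 96, 157] |z.082 -77 z.112 -77 z.122 -77
-75 [16, 96, 157] |z.082 -75 z.112 -75 z.122 -75
-73 [17, 99, 150] |z.082 -73 z.112 -73 z.122 -73
-71 [17, 100, 128] |z.082 -71 z.112 -71 z.122 -72
-69 [16, 100, 128] |z.082 -68 z.112 -69 z.122 -70
-67 [16, 103, 114] |z.082 -66 z.112 -67 z.122 -68
-65 [16, 105, 114] |z.082 -64 z.112 -66 z.122 -66
-63 [17, 103, 111] |z.082 -62 z.112 -64 z.122 -64
-61 [15, 103, 111] |z.082 -60 z.112 -62 z.122 -62
tall_offcut_mid [(0.64, [0.5913, -0.1462])]
short_offcut_mid []
loose_offcut_mid [(0.94, [0.3836, 0.0378])]
```

Run:
```python
from h import *
a=cv2.imread("pics/side0.png");b=eyes.snapshot("side")
for n,(u,v),r in [("stone",(372,180),14),("tape",(340,170),18),("pot",(316,305),24),("cork",(375,340),24),("blue",(372,248),18)]:
    T=a[v-r:v+r,u-r:u+r]; S=b[v-r-12:v+r+12,u-r-12:u+r+12]; m=cv2.matchTemplate(S,T,cv2.TM_CCOEFF_NORMED); _,s,_,l=cv2.minMaxLoc(m); print(n,round(s,3),l[0]-12,l[1]-12)
```

```text
stone 0.518 -1 0
tape 0.761 12 -1
pot 0.996 0 0
cork 0.992 0 0
blue 0.897 0 0
```

```bash
python3 -c "
from h import *
s=sensors.observe();print(s['time'],s['force']);print(job.finish_job())"
```

```text
34.7 [-0.7434221  -0.44885353  0.06461833]
the job is handed in; nothing more can be done
None
```

I handed the job in at 34.7 s: the offcut stands in the rack between the short offcut and the stop, and the last overhead measurements show all three upright and snug against the end wall in order. On the way I twice lost hold of the offcut over the bench; the first time it came to rest against or close to the stone. My readings before and after differ by about 4 mm, within measuring error, so I can't rule out a slight nudge. The pot and cork did not move; nothing touched the tape, though my last image check of it was inconclusive.

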